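# Unlock the sample clamp and hold its spring jaw open at the mark

## Task

Lift the lock plate up off the two posts of the sample clamp and set it down gently on the worktop, clear of the clamp. Then pull the spring-loaded jaw out by its upright handle until its pointer stands opposite the point of the rider on the scale, and finish while still holding it there, so that I can lay a film sample in. Do not shift the rider, and leave the petri dish, the jar and the timer alone.

Things in the scene. Friction and masses are not known exactly. Their poses are not given: they have to be found in the camera images.
- clamp: Sample clamp fixed to the worktop. Origin on the worktop under the line where the closed jaws meet. -x: the way the jaw is pulled (towards the robot); +y: scale side; z up. Grey base x -210..85, y -62..62, 16 mm high; front bracket at x -199, 42 high; guide rods 37 high. Worktop on both sides of its front half (x -150..-50, 75 to 200 mm off its middle) is free.
- jaw: Moving jaw, slides only along the clamp's -x, up to 70 mm; its frame is the clamp's when closed and travels with it. A spring shuts it: 5 N closed, +0.8 N per 10 mm; it snaps shut if let go. With the lock plate on it moves only about 5 mm. Both jaw blocks: 70 mm wide, tops at z 50 mm, each with a post 10 mm thick up to z 70 mm, at x +28 (fixed) and -28 (moving).
- handle_grip (a point): Grasp point on the axis of the moving jaw's upright round black handle: 22 mm thick, from 38 mm below this point (there a 24 mm wide tongue) to 17 mm above it; rigid with the jaw. 44 mm of free space between it and the jaw block behind.
- pointer_tip (a point): Tip of the black pointer, a plate 10 mm wide ending in a point, on the scale side of the moving jaw, 34 mm above the worktop; rigid with the jaw. Axes as the clamp's.
- mark_tip (a point): Point of the rider, a dark steel block on the scale, 14 mm wide along it, with a small nut on top (44 mm above the worktop). It sits stiffly 25 to 55 mm from the closed pointer along the clamp's -x, just outside the pointer's path, which passes it untouched. Axes as the clamp's. The jaw stands right when pointer_tip and this point have the same x in the clamp's frame.
- lock_plate: Loose steel plate 92 x 32 x 6 mm (long along x), about 0.12 kg, lying on both jaw blocks with its two 15 mm holes over the posts. From its middle rises a flat grip fin 26 mm long (x), 12 mm thick (y), top 57 mm above the underside. Origin at the centre of the underside, z up.
- petri_dish: Glass petri dish, 64 mm across, 18 mm high, beside the fixed jaw on the side away from the scale; origin under its centre. Not to be moved.
- sample_jar: Small jar with a white lid, 33 mm across, 55 mm high, beside the fixed jaw on the scale side; origin under its centre. Not to be moved.
- timer: White timer, 64 x 64 x 20 mm, behind the clamp; origin under its centre. Not to be moved.
There are look-alikes about, which are no part of the job. Several things have the shape of the lock_plate; the one meant has the colours described above.

How it is judged:
On the way, in this order (a step that is already met when the one before it is completed fails the run):
1. the lock plate is held by the fingers, clear above both posts (z of lock_plate in the frame of clamp above 0.074 m and contact force between the fingers and lock_plate above 0.5 N), for 0.1 s.
2. the lock plate lies on the worktop, let go, not touching the clamp (height (world z) of lock_plate below 0.03 m and contact force between the fingers and lock_plate below 0.1 N and contact force between lock_plate and clamp below 0.1 N and linear speed of lock_plate below 0.03 m/s), for 0.2 s.
At the end, for the whole second after the job is handed in: the jaw's pointer stands within 6 mm of the rider's point along the scale and the fingers hold the jaw there (more than 3 N); the lock plate lies still on the worktop (underside centre below 30 mm), touching neither clamp nor fingers (all of step 2 and x of pointer_tip in the frame of mark_tip between -0.006 and 0.006 m and contact force between the fingers and jaw above 3 N); the arm keeps its last pose, push and grip.
It fails at once if the rider is shifted along the scale (more than 3 mm) (distance of mark_tip from where it was at the start of the episode above 0.003 m).
It fails at once if the lock plate is dropped (falls free faster than 0.8 m/s) (linear speed of lock_plate above 0.8 m/s and contact force between the fingers and lock_plate below 0.1 N).
It fails at once if the petri dish is moved more than 20 mm (distance of petri_dish from where it was at the start of the episode above 0.02 m).
It fails at once if the sample jar is moved more than 20 mm (distance of sample_jar from where it was at the start of the episode above 0.02 m).
It fails at once if the timer is moved more than 20 mm (distance of timer from where it was at the start of the episode above 0.02 m).
It also fails if it takes over 51 s, if anything falls off the work surface, if the arm or the gripper's body presses on something with over 40 N, if the wrist force passes 120 N, or if a joint passes its speed limit or range.

## Robot

A 7-joint arm with a two-finger parallel gripper is mounted at the origin on a cart in front of the work surface, level with it; the furniture and walls round the work are solid. World frame = base frame: x ahead of the robot, y to its left, z up, the work surface at z = 0. Lengths are in m, angles in rad, forces in N, time in s.
With the tool pointing down it reaches from about 0.35 to 0.9 m from the base axis. Payload 7.2 kg.
Tool frame: the origin (TCP) lies midway between the tips of the shut fingers; the grasp point (between the pads) lies 19 mm behind it; z points along the fingers, y is the line along which they close (so a half turn about z gives the same grasp; the last joint's range is limited). The gripper opens to 88 mm and grips with 3 to 60 N. Pads are 20 mm wide; open, the fingers measure 115 mm over their backs; the gripper's body (75 mm by 178 mm) begins 61 mm behind the grasp point.
Start: joints at [-1.4, 0.411, -0.013, 1.596, 0.006, 1.134, -0.082], TCP at [0.148, 0.607, 0.223] pointing down, gripper open.
Joint ranges: [-2.95, 2.95], [-0.29, 1.99], [-1.47, 1.44], [0.14, 2.54], [-1.03, 4.17], [0.13, 1.85], [-2.86, 2.86]. Speed limits (rad/s): [2.39, 2.39, 3.01, 3.01, 3.14, 3.14, 3.14].

## Interface

Orientations are given as a unit quaternion [w, x, y, z].
In Python, from cell import arm gives the robot as it stands. The module is installed in compiled form; this text tells all that it offers.
- The arm moves only by the tool apply_moves, never from a script. Its argument "targets" is a list of rows, each an object of numbers: "jaw": the finger opening in m, from 0 to 0.0878; "dx", "dy", "dz": the shift along the tool's x, y, z in m; "twist": the turn about the tool's z in degrees. In form: [{"jaw": .., "dx": .., "dy": .., "dz": .., "twist": ..}, ...]. A call has 1 to 8 rows; each row is the pose to reach, as a shift and turn from the pose commanded when the call began, along the tool's axes at that moment; what a row does not reach only later rows make up. A row lasts 1/8 s, in which the tool goes at most 62.5 mm and 10.7 degrees, less where a joint would pass 70% of its speed; a pose out of reach is approached as far as the arm can. A call with a gripper value outside its range is refused whole. The fingers move at their own pace and stop on an object; "grip_force" is the grip in N (left out, the last holds). Time passes only in rows, so rows that repeat a pose let the fingers close. It gives the time, the measured TCP pose, the force, the opening and the grip force at its end, in the units of the state.
- arm.sense(): the state, without advancing time (a new reading comes with each control period).
- arm.snapshot(name): name is "scene" or "top" or "wrist"; returns (picture, depth): 420x560x3 uint8, red, green, blue; 420x560 float32, m along the optical axis (not along the pixel's ray), 0 where there is no reading.
- arm.camera_params(name): a dict with "camera_matrix" (3x3 intrinsics, pixels), "world_from_camera" (4x4, takes a point from camera to world coordinates). Camera axes: x right, y down, z forward; pixel columns grow to the right and rows downward; lengths in m; the calibration is good to about 2 mm. A picture is of the moment at which its call begins: read the wrist's pose just before it. camera_params takes no time and is no camera call; for the wrist camera it gives the pose at the moment of the call.
- arm.hand_in(): hands the job in; it is judged then, once.
The state is a dict: "time": time; "joint_positions": joint angles; "joint_vel": joint speeds; "joint_efforts": joint torques, N m; "tcp_pos": TCP position; "ee_rot": TCP orientation; "wrist_force": force on the tool from outside, world axes, zero at the start; "ft_torque": the same for the moment, N m; "grip_width": finger opening in m; "gripper_force": force on a finger pad.
Only numpy, scipy, OpenCV 4.12 (cv2) and the standard library are available. Lean on these libraries where they do the work, as an engineer would, in place of code of your own. Each camera call takes 0.05 s, during which the arm holds its last target. There are 200 camera calls.

## Working session

There is one attempt and no reset: what is moved stays moved. The work goes in short steps, Python scripts to look and compute and a tool call to move; the robot and the scene stay as the last step left them, time stands still between calls to the robot, and variables do not carry over. Pictures are saved under pics/ and viewed, at most 11 in all, crops included, and the job is handed in when it is done.

Besides the shell and the picture viewer there is one more tool, called after ">>>" by a JSON object that holds its "api" and its "payload", one argument or row to a line. apply_moves: Moves the arm, as the interface text tells. Its arguments: {"type":"object","properties":{"targets":{"type":"array","items":{"type":"object","properties":{"jaw":{"type":"number"},"dx":{"type":"number"},"dy":{"type":"number"},"dz":{"type":"number"},"twist":{"type":"number"}}}},"grip_force":{"type":"number"}},"required":["targets"]}

```bash
mkdir -p pics; cat > h.py <<'E'
import numpy as np, cv2
from cell import arm
def snap(n,f=None):
    P=arm.camera_params(n); im,d=arm.snapshot(n)
    if f: cv2.imwrite('pics/'+f,im[:,:,::-1])
    return im,d,np.array(P['camera_matrix']),np.array(P['world_from_camera'])
def ray(K,T,u,v,z):
    r=T[:3,:3]@np.linalg.inv(K)@np.array([u,v,1.]); o=T[:3,3]
    return o+r*(z-o[2])/r[2]
def cloud(d,K,T):
    v,u=np.indices(d.shape)
    p=np.stack([(u-K[0,2])*d/K[0,0],(v-K[1,2])*d/K[1,1],d],-1)
    w=p@T[:3,:3].T+T[:3,3]; w[d==0]=np.nan
    return w
E
python3 - <<'E'
from h import *
for n in('scene','top'):
    im,d,K,T=snap(n,n+'0.png'); np.savez(n+'0.npz',im=im,d=d,K=K,T=T); print(n,T.round(3).tolist(),K[0,0])
s=arm.sense(); print(s['tcp_pos'],s['ee_rot'],s['time'])
E
```

```text
scene [[-0.523, -0.409, 0.748, -0.016], [-0.852, 0.273, -0.447, 0.44], [-0.021, -0.871, -0.491, 0.489], [0.0, 0.0, 0.0, 1.0]] 446.44964929019295
top [[0.028, -0.987, 0.161, 0.493], [-1.0, -0.026, 0.012, 0.056], [-0.008, -0.161, -0.987, 1.057], [0.0, 0.0, 0.0, 1.0]] 507.22707909210345
[0.1477779  0.60684352 0.22192624] [-1.56162906e-05  1.19108273e-01  9.92881032e-01 -6.89784318e-04] 0.1
```

View pics/top0.png

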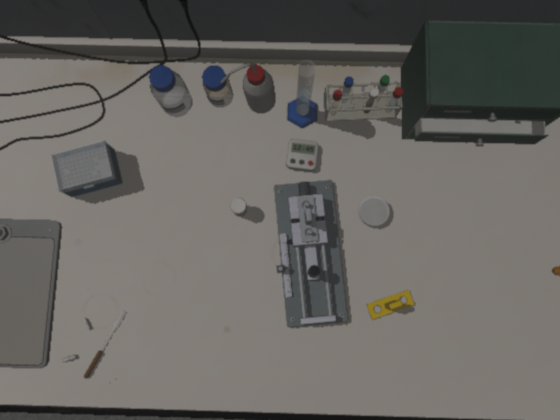

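View pics/scene0.png

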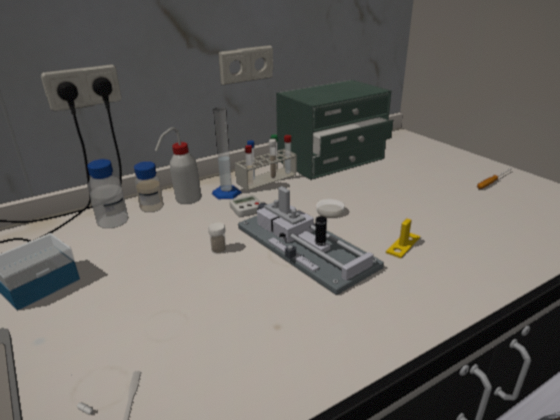

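The top view shows the clamp at about (310,252), with its fin near (308,212), handle at (313,272) and rider near (282,268). There is a yellow look-alike at (391,305). The worktop on the scale side (left) is free. Next I'll measure the clamp pose from depth.

```bash
python3 - <<'E'
from h import *
z=np.load('top0.npz'); im,d,K,T=z['im'],z['d'],z['K'],z['T']
w=cloud(d,K,T)
print('table z',np.nanmedian(w[330:380,150:260,2]))
m=np.zeros(d.shape,bool); m[175:335,262:352]=True
m&=(w[...,2]>0.009)
n,l,s,c=cv2.connectedComponentsWithStats(m.astype(np.uint8))
k=1+np.argmax(s[1:,4]); P=w[l==k]; print(s[k],)
print(cv2.minAreaRect((P[:,:2]*1000).astype(np.float32)))
base=P[(P[:,2]>.01)&(P[:,2]<.022)]
r=cv2.minAreaRect((base[:,:2]*1000).astype(np.float32)); print(r, cv2.boxPoints(r).tolist())
for lo,hi in((.08,.2),(.06,.08)):
    Q=P[(P[:,2]>lo)&(P[:,2]<hi)]; print(lo,len(Q),np.median(Q,0) if len(Q) else '',Q.min(0),Q.max(0))
v,u=np.where(l==k)
for y,x in((207,308),(272,313),(268,282)): print(w[y,x])
E
```

```text
table z 0.00017200739697953438
[ 274  180   75  147 8591]
((593.5617065429688, 7.714996337890625), (295.3615417480469, 133.8463592529297), 6.88295841217041)
((594.1724853515625, 2.8957748413085938), (295.39642333984375, 124.13201904296875), 6.932958126068115) [[440.0623474121094, 46.67962646484375], [455.0461120605469, -76.54474639892578], [748.2825927734375, -40.88807678222656], [733.298828125, 82.33629608154297]]
0.08 207 [0.56262841 0.00626687 0.08668329] [ 0.54160534 -0.01303594  0.08023338] [0.66986975 0.01851444 0.10992377]
0.06 75 [0.64369175 0.01071881 0.06946303] [ 0.54172372 -0.01326496  0.06002782] [0.68861922 0.02514958 0.07987436]
[0.66986975 0.01314109 0.1019513 ]
[5.47235503e-01 5.01035024e-04 8.46115464e-02]
[0.55573618 0.05999486 0.04410947]
```

>>> {"api": "apply_moves", "payload": {
  "targets": [
    {"dx":-0.04,"dy":-0.03,"dz":-0.01,"jaw":0.087},
    {"dx":-0.08,"dy":-0.06,"dz":-0.02,"jaw":0.087},
    {"dx":-0.12,"dy":-0.095,"dz":-0.03,"jaw":0.087},
    {"dx":-0.16,"dy":-0.125,"dz":-0.03,"jaw":0.087},
    {"dx":-0.2,"dy":-0.155,"dz":-0.03,"jaw":0.087},
    {"dx":-0.24,"dy":-0.19,"dz":-0.03,"jaw":0.087},
    {"dx":-0.28,"dy":-0.22,"dz":-0.03,"jaw":0.087},
    {"dx":-0.32,"dy":-0.25,"dz":-0.03,"jaw":0.087}
  ]
}}

```text
invalid input at $.targets[0]: expected keys jaw, dx, dy, dz, twist
```

>>> {"api": "apply_moves", "payload": {
  "targets": [
    {"dx":-0.04,"dy":-0.03,"twist":-3,"jaw":0.087},
    {"dx":-0.08,"dy":-0.06,"twist":-6,"jaw":0.087},
    {"dx":-0.12,"dy":-0.095,"twist":-9,"jaw":0.087},
    {"dx":-0.16,"dy":-0.125,"twist":-12,"jaw":0.087},
    {"dx":-0.2,"dy":-0.155,"twist":-15,"jaw":0.087},
    {"dx":-0.24,"dy":-0.185,"twist":-18,"jaw":0.087},
    {"dx":-0.28,"dy":-0.218,"twist":-20.6,"jaw":0.087},
    {"dx":-0.28,"dy":-0.218,"twist":-20.6,"jaw":0.087}
  ]
}}

```text
invalid input at $.targets[0]: expected keys jaw, dx, dy, dz, twist
```

```bash
python3 - <<'E'
from h import *
s=arm.sense(); print(s['tcp_pos'],s['ee_rot'],s['time'],np.round(s['joint_positions'],2))
im,d,K,T=snap('wrist','w1.png'); np.savez('w1.npz',im=im,d=d,K=K,T=T); print(T.round(3))
E
```

```text
[0.1477779  0.60684352 0.22192624] [-1.56162906e-05  1.19108273e-01  9.92881032e-01 -6.89784318e-04] 0.1 [-1.4   0.41 -0.01  1.6   0.01  1.13 -0.08]
[[ 0.236  0.936  0.262  0.077]
 [ 0.972 -0.227 -0.064  0.625]
 [-0.001  0.269 -0.963  0.384]
 [ 0.     0.     0.     1.   ]]
```

View pics/w1.png

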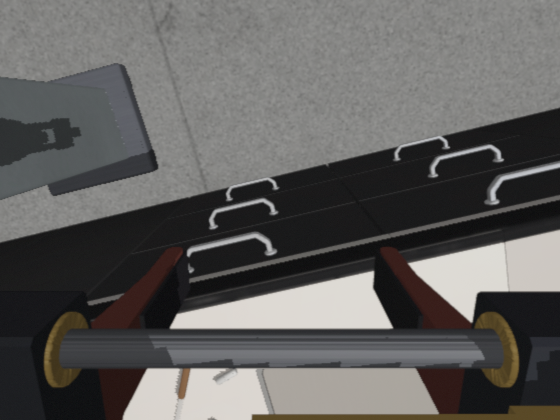

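Those moves were refused because every row needs all five keys, so the arm hasn't moved. The picture only shows the fingers and the bench edge. I'll resend the moves with all keys.

>>> {"api": "apply_moves", "payload": {
  "targets": [
    {"dx":-0.04,"dy":-0.03,"dz":-0.01,"twist":0,"jaw":0.087},
    {"dx":-0.08,"dy":-0.06,"dz":-0.02,"twist":0,"jaw":0.087},
    {"dx":-0.12,"dy":-0.095,"dz":-0.03,"twist":0,"jaw":0.087},
    {"dx":-0.16,"dy":-0.125,"dz":-0.03,"twist":0,"jaw":0.087},
    {"dx":-0.2,"dy":-0.155,"dz":-0.03,"twist":0,"jaw":0.087},
    {"dx":-0.24,"dy":-0.19,"dz":-0.03,"twist":0,"jaw":0.087},
    {"dx":-0.28,"dy":-0.22,"dz":-0.03,"twist":0,"jaw":0.087},
    {"dx":-0.32,"dy":-0.25,"dz":-0.03,"twist":0,"jaw":0.087}
  ]
}}

```text
time: 1.15
tcp_pos: [0.4004, 0.2872, 0.2527]
ee_rot: [0.0, 0.119, 0.993, 0.0]
wrist_force: [0.0, 0.5, 0.4]
grip_width: 0.0872
gripper_force: 0.0
```

>>> {"api": "apply_moves", "payload": {
  "targets": [
    {"dx":-0.04,"dy":-0.03,"dz":0,"twist":-3,"jaw":0.087},
    {"dx":-0.08,"dy":-0.06,"dz":0,"twist":-6,"jaw":0.087},
    {"dx":-0.12,"dy":-0.095,"dz":0,"twist":-9,"jaw":0.087},
    {"dx":-0.16,"dy":-0.125,"dz":0,"twist":-12,"jaw":0.087},
    {"dx":-0.2,"dy":-0.155,"dz":0,"twist":-15,"jaw":0.087},
    {"dx":-0.24,"dy":-0.185,"dz":0,"twist":-18,"jaw":0.087},
    {"dx":-0.28,"dy":-0.218,"dz":0,"twist":-20.6,"jaw":0.087},
    {"dx":-0.28,"dy":-0.218,"dz":0,"twist":-20.6,"jaw":0.087}
  ]
}}

```text
time: 2.15
tcp_pos: [0.6213, 0.0057, 0.252]
ee_rot: [-0.0, -0.057, 0.998, -0.001]
wrist_force: [-0.7, 0.1, -0.0]
grip_width: 0.0866
gripper_force: 0.0
```

```bash
python3 - <<'E'
from h import *
s=arm.sense(); print(s['tcp_pos'],s['ee_rot'],s['time'],np.round(s['joint_positions'],2))
im,d,K,T=snap('wrist','w2.png'); np.savez('w2.npz',im=im,d=d,K=K,T=T); print(T.round(3))
E
```

```text
[0.62125169 0.00573487 0.2520072 ] [-1.79537549e-04 -5.73742241e-02  9.98351889e-01 -1.29297615e-03] 2.15 [-0.35  0.39  0.35  1.59 -0.14  1.19  1.72]
[[-0.115  0.957  0.267  0.549]
 [ 0.993  0.111  0.029 -0.002]
 [-0.002  0.269 -0.963  0.414]
 [ 0.     0.     0.     1.   ]]
```

View pics/w2.png

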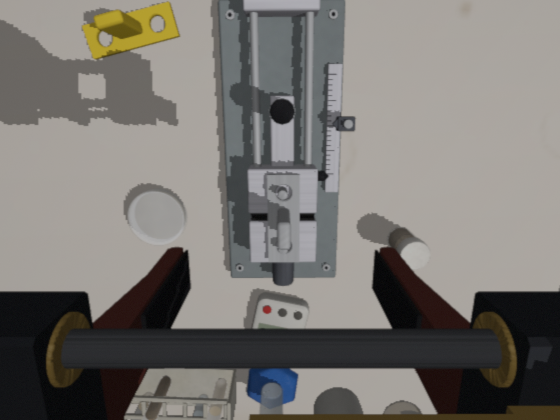

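The wrist view shows the handle top at (282,111), pointer tip near (327,176), rider at (345,123), posts at (283,192) and near (283,245), and the fin near (284,236). I'll measure these and take an enlarged crop of the rider and pointer.

```bash
python3 - <<'E'
from h import *
z=np.load('w2.npz'); im,d,K,T=z['im'],z['d'],z['K'],z['T']
w=cloud(d,K,T); roi=np.zeros(d.shape,bool); roi[0:285,215:345]=True
a=np.radians(6.93); R=np.array([[np.cos(a),-np.sin(a)],[np.sin(a),np.cos(a)]]); O=np.array([.6562,.0104])
c=(w[...,:2]-O)@R*1000
def st(n,m):
    m=m&roi; print(n,m.sum(),'med z',np.median(w[m][:,2]).round(4),'world',w[m][:,:2].mean(0).round(4),'clamp x',np.percentile(c[m][:,0],[3,97]).round(1),'y',np.percentile(c[m][:,1],[3,97]).round(1))
Z=w[...,2]
st('fin',(Z>.098)&(Z<.115)); st('handle',(Z>.083)&(Z<.091)&(c[...,0]<-60))
st('base',(Z>.012)&(Z<.02)); st('plate',(Z>.052)&(Z<.06)&(abs(c[...,1])<25)&(c[...,0]>-60))
crop=im[95:205,300:370]; cv2.imwrite('pics/c2.png',cv2.resize(crop,None,fx=5,fy=5,interpolation=cv2.INTER_CUBIC)[:,:,::-1])
E
```

```text
fin 377 med z 0.1064 world [0.6545 0.0112] clamp x [-12.7  11.1] y [-4.3  6.3]
handle 458 med z 0.0846 world [ 0.5515 -0.0023] clamp x [-114.6  -96.4] y [-8.7  8.7]
base 18215 med z 0.0158 world [ 0.5648 -0.0061] clamp x [-198.9   75.1] y [-59.6  58.2]
plate 2039 med z 0.0558 world [0.6528 0.0108] clamp x [-44.9  43.7] y [-14.4  16.2]
```

View pics/c2.png

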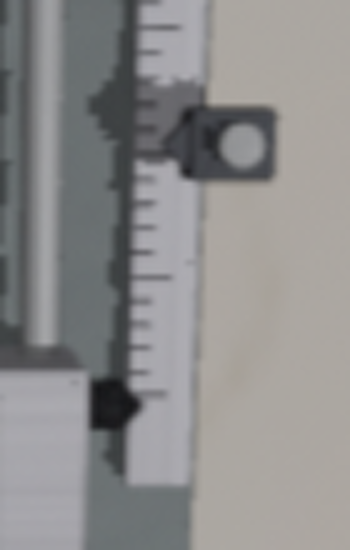

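>>> {"api": "apply_moves", "payload": {
  "targets": [
    {"dx":-0.0345,"dy":0.0015,"dz":0.03,"twist":-0.4,"jaw":0.06},
    {"dx":-0.0345,"dy":0.0015,"dz":0.08,"twist":-0.4,"jaw":0.06},
    {"dx":-0.0345,"dy":0.0015,"dz":0.13,"twist":-0.4,"jaw":0.06},
    {"dx":-0.0345,"dy":0.0015,"dz":0.165,"twist":-0.4,"jaw":0.06},
    {"dx":-0.0345,"dy":0.0015,"dz":0.184,"twist":-0.4,"jaw":0.06},
    {"dx":-0.0345,"dy":0.0015,"dz":0.184,"twist":-0.4,"jaw":0.06}
  ]
}}

```text
time: 2.95
tcp_pos: [0.6534, 0.0172, 0.0678]
ee_rot: [-0.001, -0.064, 0.998, 0.0]
wrist_force: [0.3, 0.7, 0.7]
grip_width: 0.06
gripper_force: 0.0
```

>>> {"api": "apply_moves", "payload": {
  "targets": [
    {"dx":0,"dy":0,"dz":0,"twist":0,"jaw":0.0},
    {"dx":0,"dy":0,"dz":0,"twist":0,"jaw":0.0},
    {"dx":0,"dy":0,"dz":0,"twist":0,"jaw":0.0},
    {"dx":0,"dy":0,"dz":0,"twist":0,"jaw":0.0},
    {"dx":0,"dy":0,"dz":0,"twist":0,"jaw":0.0},
    {"dx":0,"dy":0,"dz":0,"twist":0,"jaw":0.0}
  ],
  "grip_force": 35
}}

```text
time: 3.7
tcp_pos: [0.6546, 0.0137, 0.069]
ee_rot: [0.0, -0.063, 0.998, -0.001]
wrist_force: [0.0, -5.5, 2.7]
grip_width: 0.0117
gripper_force: 35.0
```

>>> {"api": "apply_moves", "payload": {
  "targets": [
    {"dx":0,"dy":-0.0015,"dz":0,"twist":0,"jaw":0},
    {"dx":0,"dy":-0.0015,"dz":-0.006,"twist":0,"jaw":0},
    {"dx":0,"dy":-0.0015,"dz":-0.012,"twist":0,"jaw":0},
    {"dx":0,"dy":-0.0015,"dz":-0.018,"twist":0,"jaw":0},
    {"dx":0,"dy":-0.0015,"dz":-0.03,"twist":0,"jaw":0},
    {"dx":0,"dy":-0.0015,"dz":-0.042,"twist":0,"jaw":0},
    {"dx":0,"dy":-0.0015,"dz":-0.055,"twist":0,"jaw":0},
    {"dx":0,"dy":-0.0015,"dz":-0.055,"twist":0,"jaw":0}
  ]
}}

```text
time: 4.7
tcp_pos: [0.6553, 0.0152, 0.1253]
ee_rot: [0.001, -0.064, 0.998, 0.0]
wrist_force: [0.2, 0.3, -2.2]
grip_width: 0.0116
gripper_force: 35.0
```

```bash
python3 - <<'E'
from h import *
im,d,K,T=snap('top'); w=cloud(d,K,T)
im,d,K,T=snap('scene'); cv2.imwrite('pics/s3.png',cv2.resize(im[120:300,200:420],None,fx=3,fy=3)[:,:,::-1])
s=arm.sense(); print(s['tcp_pos'],s['grip_width'],s['time'])
E
```

```text
[0.65434548 0.01506236 0.12377563] 0.011615800839638398 4.8
```

View pics/s3.png

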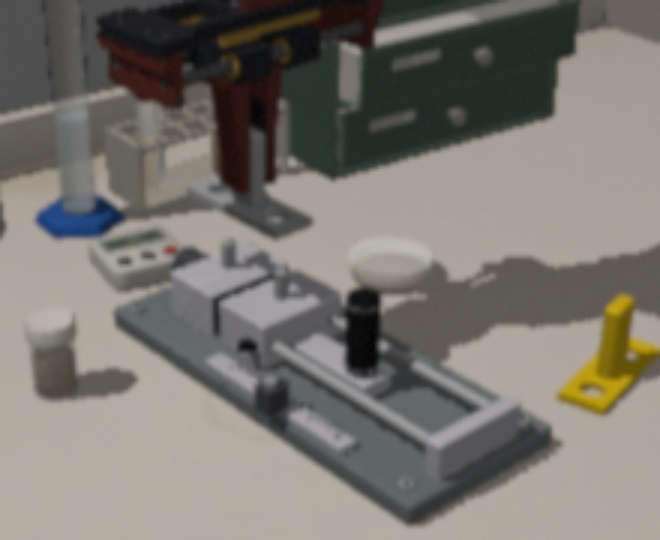

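The plate is off the posts and the fingers hold it level. Next I'll carry it to clamp (-100, +150), on the scale side.

>>> {"api": "apply_moves", "payload": {
  "targets": [
    {"dx":0.015,"dy":0.025,"dz":0,"twist":0,"jaw":0},
    {"dx":0.04,"dy":0.06,"dz":0,"twist":0,"jaw":0},
    {"dx":0.065,"dy":0.1,"dz":0,"twist":0,"jaw":0},
    {"dx":0.09,"dy":0.135,"dz":0,"twist":0,"jaw":0},
    {"dx":0.098,"dy":0.146,"dz":0.015,"twist":0,"jaw":0},
    {"dx":0.098,"dy":0.146,"dz":0.04,"twist":0,"jaw":0},
    {"dx":0.098,"dy":0.146,"dz":0.07,"twist":0,"jaw":0},
    {"dx":0.098,"dy":0.146,"dz":0.09,"twist":0,"jaw":0}
  ]
}}

```text
time: 5.8
tcp_pos: [0.5377, 0.147, 0.032]
ee_rot: [-0.001, -0.064, 0.998, -0.0]
wrist_force: [-0.2, -0.3, -1.6]
grip_width: 0.0117
gripper_force: 35.0
```

>>> {"api": "apply_moves", "payload": {
  "targets": [
    {"dx":0,"dy":0,"dz":0.003,"twist":0,"jaw":0},
    {"dx":0,"dy":0,"dz":0.006,"twist":0,"jaw":0},
    {"dx":0,"dy":0,"dz":0.009,"twist":0,"jaw":0},
    {"dx":0,"dy":0,"dz":0.012,"twist":0,"jaw":0},
    {"dx":0,"dy":0,"dz":0.013,"twist":0,"jaw":0},
    {"dx":0,"dy":0,"dz":0.013,"twist":0,"jaw":0}
  ]
}}

```text
time: 6.55
tcp_pos: [0.5386, 0.1471, 0.0207]
ee_rot: [0.0, -0.064, 0.998, 0.0]
wrist_force: [-0.9, -0.1, -1.2]
grip_width: 0.0115
gripper_force: 35.0
```

>>> {"api": "apply_moves", "payload": {
  "targets": [
    {"dx":0,"dy":0,"dz":0.001,"twist":0,"jaw":0},
    {"dx":0,"dy":0,"dz":0.002,"twist":0,"jaw":0},
    {"dx":0,"dy":0,"dz":0.003,"twist":0,"jaw":0},
    {"dx":0,"dy":0,"dz":0.003,"twist":0,"jaw":0}
  ]
}}

```text
time: 7.05
tcp_pos: [0.5387, 0.1471, 0.0189]
ee_rot: [0.0, -0.064, 0.998, 0.0]
wrist_force: [-4.3, -1.1, 13.4]
grip_width: 0.012
gripper_force: 35.0
```

The plate is touching the worktop (13 N). I'll release it, then lift.

>>> {"api": "apply_moves", "payload": {
  "targets": [
    {"dx":0,"dy":0,"dz":-0.001,"twist":0,"jaw":0.0},
    {"dx":0,"dy":0,"dz":-0.001,"twist":0,"jaw":0.05},
    {"dx":0,"dy":0,"dz":-0.001,"twist":0,"jaw":0.05},
    {"dx":0,"dy":0,"dz":-0.001,"twist":0,"jaw":0.05},
    {"dx":0,"dy":0,"dz":-0.001,"twist":0,"jaw":0.05},
    {"dx":0,"dy":0,"dz":-0.001,"twist":0,"jaw":0.05}
  ]
}}

```text
time: 7.8
tcp_pos: [0.5386, 0.1471, 0.0186]
ee_rot: [-0.0, -0.064, 0.998, -0.0]
wrist_force: [0.5, 0.6, -0.4]
grip_width: 0.05
gripper_force: 0.0
```

>>> {"api": "apply_moves", "payload": {
  "targets": [
    {"dx":0,"dy":0,"dz":-0.02,"twist":0,"jaw":0.05},
    {"dx":0,"dy":0,"dz":-0.06,"twist":0,"jaw":0.05},
    {"dx":0,"dy":0,"dz":-0.12,"twist":0,"jaw":0.05},
    {"dx":0,"dy":0,"dz":-0.17,"twist":0,"jaw":0.05},
    {"dx":0,"dy":0,"dz":-0.21,"twist":0,"jaw":0.05},
    {"dx":0.01,"dy":-0.06,"dz":-0.24,"twist":0,"jaw":0.05},
    {"dx":0.01,"dy":-0.12,"dz":-0.24,"twist":0,"jaw":0.05},
    {"dx":0.01,"dy":-0.12,"dz":-0.24,"twist":0,"jaw":0.05}
  ]
}}

```text
time: 8.8
tcp_pos: [0.5442, 0.0211, 0.2597]
ee_rot: [0.001, -0.06, 0.998, -0.001]
wrist_force: [-0.4, 1.0, -0.7]
grip_width: 0.0505
gripper_force: 0.0
```

```bash
python3 - <<'E'
from h import *
s=arm.sense(); print(s['tcp_pos'],s['ee_rot'],s['time'],np.round(s['joint_positions'],2))
im,d,K,T=snap('wrist','w4.png'); np.savez('w4.npz',im=im,d=d,K=K,T=T)
E
```

```text
[0.54424639 0.02114039 0.25970103] [ 9.49928914e-04 -5.98251080e-02  9.98208171e-01 -7.07662092e-04] 8.8 [-0.46  0.25  0.41  1.77 -0.1   1.15  1.67]
```

View pics/w4.png

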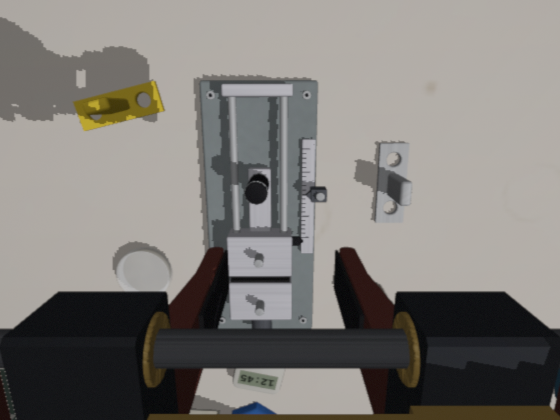

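The plate lies flat and free at (393,182), well clear of the clamp. The rider is at (317,195) and the pointer tip near (302,241). I'll compute the pull distance from both wrist views.

```bash
python3 - <<'E'
from h import *
a=np.radians(6.93); R=np.array([[np.cos(a),-np.sin(a)],[np.sin(a),np.cos(a)]]); O=np.array([.6562,.0104])
def c(p): return ((p[:2]-O)@R*1000).round(1)
for f,(r0,r1,c0,c1),(p0,p1,q0,q1) in(('w2',(110,140,325,360),(165,188,314,335)),('w4',(180,207,303,330),(232,250,290,308))):
    z=np.load(f+'.npz'); im,d,K,T=z['im'],z['d'],z['K'],z['T']; w=cloud(d,K,T)
    Z=w[...,2]; cc=(w[...,:2]-O)@R*1000
    b=np.zeros(Z.shape,bool); b[r0:r1,c0:c1]=1; b&=(Z>.026)
    v,u=np.where(b); print(f,'rider px',u.min(),u.max(),v.min(),v.max(),'z',np.percentile(Z[b],[5,50,98]).round(3),'x',np.percentile(cc[b][:,0],[3,97]).round(1),'y',np.percentile(cc[b][:,1],[1,99]).round(1))
    lf=b&(cc[...,1]<np.percentile(cc[b][:,1],8)); print(' tip side',cc[lf].mean(0).round(1),Z[lf].mean().round(3))
    g=im.max(2).astype(int); m=np.zeros(g.shape,bool); m[p0:p1,q0:q1]=1; m&=(g<45)
    v,u=np.where(m); k=u>=u.max()-1; print(' pointer',u.max(),v[k].mean(),'all v',v.min(),v.max(),c(ray(K,T,u.max(),v[k].mean(),.034)), 'zdepth',np.nanmax(Z[m]).round(3))
    st=(Z>.083)&(Z<.091)&(abs(cc[...,1])<20)&(cc[...,0]<-60); print(' handle',cc[st].mean(0).round(1),st.sum())
    cv2.imwrite('pics/c_%s.png'%f,im[r0-5:p1+5,q0-5:c1+5,::-1])
z=np.load('w4.npz'); im=z['im'][175:255,280:340]; cv2.imwrite('pics/c4.png',cv2.resize(im,None,fx=7,fy=7,interpolation=cv2.INTER_CUBIC)[:,:,::-1])
E
```

```text
w2 rider px 332 354 116 130 z [0.034 0.04  0.045] x [-100.   -86.7] y [51.1 71.6]
 tip side [-92.9  52.5] 0.037
 pointer 326 175.85714285714286 all v 171 180 [-40.1  46. ] zdepth 0.037
 handle [-1.055e+02  1.000e-01] 458
w4 rider px 305 326 186 201 z [0.03  0.04  0.045] x [-100.1  -87. ] y [51.  71.7]
 tip side [-94.1  52.4] 0.037
 pointer 301 240.14285714285714 all v 237 244 [-40.8  46.2] zdepth 0.037
 handle [-1.059e+02  1.000e-01] 364
```

View pics/c4.png

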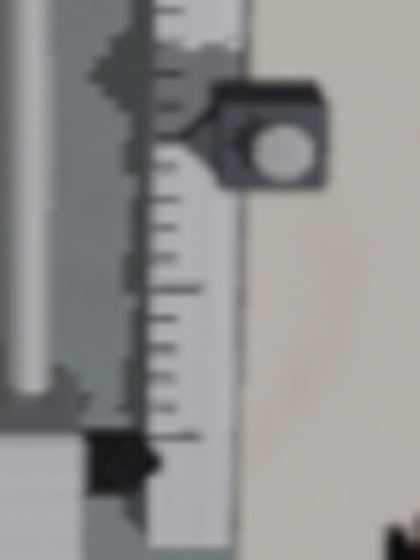

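The rider tip is at clamp x = -93.4 mm and the pointer at -40.4 mm, so the jaw must be pulled about 53 mm. I'll turn the gripper so that it closes along the pull direction.

>>> {"api": "apply_moves", "payload": {
  "targets": [
    {"dx":0,"dy":0,"dz":0,"twist":10.5,"jaw":0.05},
    {"dx":0,"dy":0,"dz":0,"twist":21,"jaw":0.05},
    {"dx":0,"dy":-0.01,"dz":0,"twist":31.5,"jaw":0.05},
    {"dx":0,"dy":-0.02,"dz":0,"twist":42,"jaw":0.05},
    {"dx":0,"dy":-0.023,"dz":0,"twist":52.5,"jaw":0.05},
    {"dx":0,"dy":-0.023,"dz":0,"twist":63,"jaw":0.045},
    {"dx":0,"dy":-0.023,"dz":0,"twist":73.5,"jaw":0.042},
    {"dx":0,"dy":-0.023,"dz":0,"twist":84,"jaw":0.042}
  ]
}}

```text
time: 9.85
tcp_pos: [0.5467, 0.006, 0.2581]
ee_rot: [-0.001, 0.622, 0.783, -0.0]
wrist_force: [-0.7, -0.1, -0.3]
grip_width: 0.0418
gripper_force: 0.0
```

>>> {"api": "apply_moves", "payload": {
  "targets": [
    {"dx":0,"dy":0,"dz":0.02,"twist":6.4,"jaw":0.042},
    {"dx":0,"dy":0,"dz":0.05,"twist":6.4,"jaw":0.042},
    {"dx":0,"dy":0,"dz":0.1,"twist":6.4,"jaw":0.042},
    {"dx":0,"dy":0,"dz":0.13,"twist":6.4,"jaw":0.042},
    {"dx":0,"dy":0,"dz":0.13,"twist":6.4,"jaw":0.042},
    {"dx":0,"dy":0,"dz":0.13,"twist":6.4,"jaw":0.042}
  ]
}}

```text
time: 10.6
tcp_pos: [0.5475, 0.0047, 0.1295]
ee_rot: [0.0, 0.663, 0.749, 0.0]
wrist_force: [-0.6, -1.2, 0.1]
grip_width: 0.042
gripper_force: 0.0
```

```bash
python3 - <<'E'
from h import *
from scipy.spatial.transform import Rotation as Q
s=arm.sense(); q=s['ee_rot']; A=Q.from_quat([q[1],q[2],q[3],q[0]]).as_matrix()
a=np.radians(6.93); R=np.array([[np.cos(a),-np.sin(a)],[np.sin(a),np.cos(a)]]); O=np.array([.6562,.0104])
D=np.append(O+R@[-.1058,0],.0505)-s['tcp_pos']
print(s['tcp_pos'],A.round(3).tolist(),'tool shift',(A.T@D).round(4),'yaw y',np.degrees(np.arctan2(A[1,1],A[0,1])),np.round(s['joint_positions'],2))
im,d,K,T=snap('wrist','w5.png'); np.savez('w5.npz',im=im,d=d,K=K,T=T)
E
```

```text
[0.54751932 0.00469557 0.1294976 ] [[-0.121, 0.993, 0.001], [0.993, 0.121, 0.0], [0.0, 0.001, -1.0]] tool shift [-0.0075  0.0027  0.079 ] yaw y 6.968194848631197 [-0.57  0.43  0.62  1.92 -0.32  0.89  0.33]
```

View pics/w5.png

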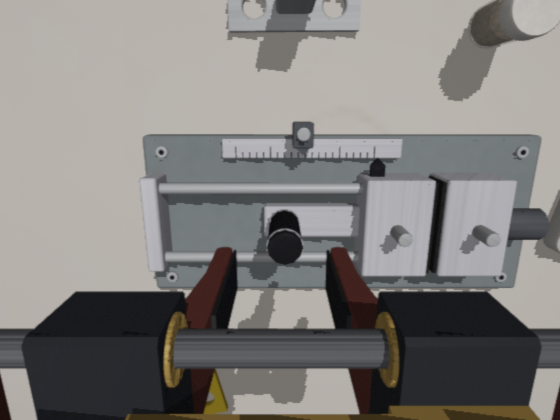

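The view shows the handle (285,243) centred between the fingers, the rider at (303,133) and the pointer tip at (377,161). I'll go down onto it.

>>> {"api": "apply_moves", "payload": {
  "targets": [
    {"dx":-0.0075,"dy":0.0027,"dz":0.01,"twist":0,"jaw":0.042},
    {"dx":-0.0075,"dy":0.0027,"dz":0.025,"twist":0,"jaw":0.042},
    {"dx":-0.0075,"dy":0.0027,"dz":0.045,"twist":0,"jaw":0.042},
    {"dx":-0.0075,"dy":0.0027,"dz":0.065,"twist":0,"jaw":0.042},
    {"dx":-0.0075,"dy":0.0027,"dz":0.079,"twist":0,"jaw":0.042},
    {"dx":-0.0075,"dy":0.0027,"dz":0.079,"twist":0,"jaw":0.042}
  ]
}}

```text
time: 11.4
tcp_pos: [0.5496, -0.0033, 0.0484]
ee_rot: [-0.001, 0.663, 0.748, -0.001]
wrist_force: [0.4, 0.5, 0.9]
grip_width: 0.0422
gripper_force: 0.0
```

>>> {"api": "apply_moves", "payload": {
  "targets": [
    {"dx":0,"dy":0,"dz":0,"twist":0,"jaw":0},
    {"dx":0,"dy":0,"dz":0,"twist":0,"jaw":0},
    {"dx":0,"dy":0,"dz":0,"twist":0,"jaw":0},
    {"dx":0,"dy":0,"dz":0,"twist":0,"jaw":0},
    {"dx":0,"dy":0,"dz":0,"twist":0,"jaw":0}
  ],
  "grip_force": 50
}}

```text
time: 12.02
tcp_pos: [0.5508, -0.0031, 0.0502]
ee_rot: [0.0, 0.663, 0.748, 0.0]
wrist_force: [-1.2, -0.5, 5.3]
grip_width: 0.021
gripper_force: 50.0
```

>>> {"api": "apply_moves", "payload": {
  "targets": [
    {"dx":0,"dy":-0.006,"dz":0,"twist":0,"jaw":0},
    {"dx":0,"dy":-0.014,"dz":0,"twist":0,"jaw":0},
    {"dx":0,"dy":-0.022,"dz":0,"twist":0,"jaw":0},
    {"dx":0,"dy":-0.03,"dz":0,"twist":0,"jaw":0},
    {"dx":0,"dy":-0.038,"dz":0,"twist":0,"jaw":0},
    {"dx":0,"dy":-0.046,"dz":0,"twist":0,"jaw":0},
    {"dx":0,"dy":-0.052,"dz":0,"twist":0,"jaw":0},
    {"dx":0,"dy":-0.052,"dz":0,"twist":0,"jaw":0}
  ]
}}

```text
time: 13.02
tcp_pos: [0.5012, -0.0091, 0.0503]
ee_rot: [0.002, 0.663, 0.749, 0.002]
wrist_force: [8.3, 1.1, -3.3]
grip_width: 0.0212
gripper_force: 50.0
```

```bash
python3 - <<'E'
from h import *
s=arm.sense(); print(s['tcp_pos'],s['grip_width'],s['wrist_force'],s['gripper_force'])
im,d,K,T=snap('wrist'); np.savez('w6.npz',im=im,d=d,K=K,T=T)
cv2.imwrite('pics/w6.png',cv2.resize(im[:300,150:550],None,fx=2,fy=2)[:,:,::-1])
E
```

```text
[ 0.50115771 -0.00911627  0.05026254] 0.021176333155488395 [ 8.27187844  1.1147705  -3.32262424] 50.01179337501526
```

View pics/w6.png

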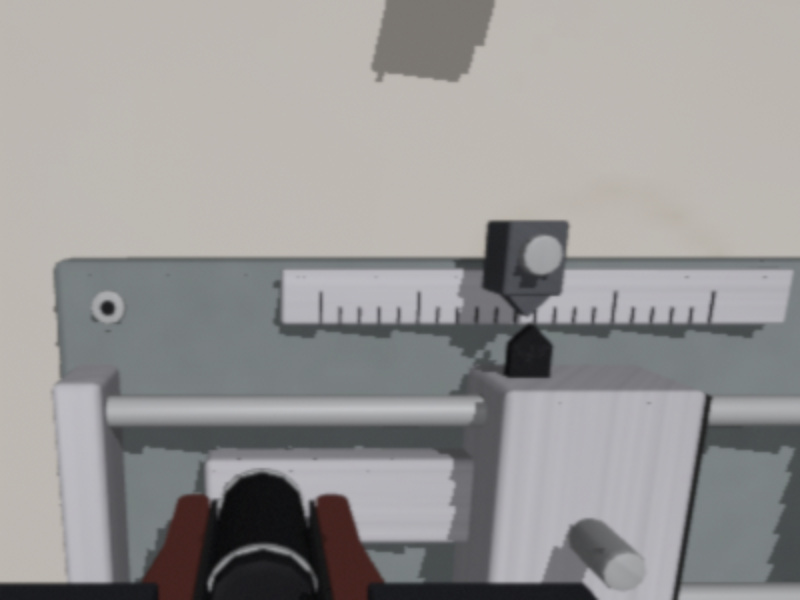

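The pointer tip (531,325) stands almost opposite the rider tip (527,315), about 1 mm short. I'll pull 1 mm more and hold.

>>> {"api": "apply_moves", "payload": {
  "targets": [
    {"dx":0,"dy":-0.001,"dz":0,"twist":0,"jaw":0},
    {"dx":0,"dy":-0.001,"dz":0,"twist":0,"jaw":0},
    {"dx":0,"dy":-0.001,"dz":0,"twist":0,"jaw":0},
    {"dx":0,"dy":-0.001,"dz":0,"twist":0,"jaw":0},
    {"dx":0,"dy":-0.001,"dz":0,"twist":0,"jaw":0},
    {"dx":0,"dy":-0.001,"dz":0,"twist":0,"jaw":0}
  ]
}}

```text
time: 13.82
tcp_pos: [0.5006, -0.0092, 0.0502]
ee_rot: [0.002, 0.663, 0.749, 0.002]
wrist_force: [9.4, 1.2, -3.5]
grip_width: 0.0213
gripper_force: 50.0
```

```bash
python3 - <<'E'
from h import *
s=arm.sense(); print(s['tcp_pos'],s['grip_width'],s['wrist_force'],s['gripper_force'],s['time'])
im,d,K,T=snap('wrist')
cv2.imwrite('pics/w7.png',cv2.resize(im[90:200,360:470],None,fx=5,fy=5)[:,:,::-1])
E
```

```text
[ 0.50060435 -0.00920412  0.05023576] 0.021323938619991573 [ 9.42415583  1.22555009 -3.522495  ] 50.01451134681702 13.825
```

View pics/w7.png

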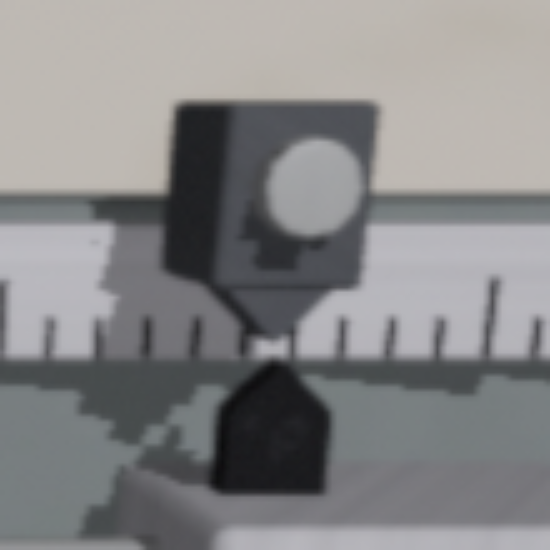

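The pointer tip (275,362) now stands opposite the rider tip (275,337), and the handle is held with a 50 N grip. I'll hand it in.

```bash
python3 -c "
from cell import arm
print(arm.hand_in())"
```

```text
the job is handed in; nothing more can be done
None
```

I handed the job in with the lock plate lying free on the worktop on the scale side and the gripper holding the jaw open, its pointer opposite the rider's point to within about 1 mm; no pass/fail result came back.

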